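Set the pivot nut of a bedside phone stand

ROBOT

A 6-joint arm with a two-finger parallel gripper is mounted at the origin on the work surface. World frame = base frame: x ahead of the robot, y to its left, z up, the work surface at z = 0. Lengths are in m, angles in rad, forces in N, time in s.
With the tool pointing down it reaches from about 0.35 to 0.775 m from the base axis. Payload 5.5 kg.
Tool frame: the origin (TCP) lies between the finger pads; the fingertips stand 19 mm ahead of it and the grasp point (between the pads) is the TCP; z points along the fingers, y is the line along which they close (so a half turn about z gives the same grasp; the last joint's range is limited). The gripper opens to 85 mm and grips with 20 to 120 N. Pads are 22 mm wide; open, the fingers measure 114 mm over their backs; the gripper's body (76 mm by 85 mm) begins 54 mm behind the grasp point. The pads swing forward as they close: fully open they stand 13 mm farther back than shut.
Start: joints at [0.995, 0.313, 0.046, 1.304, 0, 1.431], TCP at [0.243, 0.521, 0.25] pointing down, gripper open.
Joint ranges: [-2.76, 2.76], [-0.86, 1.69], [-1.03, 1.26], [-2.2, 2.34], [-1.47, 1.5], [-3.14, 3.14]. Speed limits (rad/s): [2.57, 2.57, 3.14, 3.14, 3.14, 3.14].

INTERFACE

Orientations are given as a unit quaternion [w, x, y, z].
In Python, from workcell import env gives the robot as it stands.
- The arm moves only by the tool carry_out, never from a script. Its argument "increments" is a list that holds one entry, the list of rows, each a list of 6 numbers: the shift along the tool's x, y, z each as a share of 50 cm, from -1 to 1, then the turn, a rotation vector about the tool's x, y, z each as a share of 2 pi rad, from -1 to 1. In form: [[[x, y, z, ax, ay, az], ...]]. A call has 1 to 5 rows; each row is the pose to reach, as a shift and turn from the pose commanded when the call began, along the tool's axes at that moment, turning the shorter way round; what a row does not reach only later rows make up. A row lasts 1/8 s, in which the tool goes at most 62.5 mm and 10.7 degrees, less where a joint would pass 70% of its speed; a pose out of reach is approached as far as the arm can. A call with a number of a shift or a turn outside -1 to 1 is refused whole. A call with a gripper value outside its range is refused whole. "jaw" is the closure, from 0 (fully open) to 1 (shut), set as the call begins (left out, the last holds). The fingers move at their own pace and stop on an object; "squeeze" is the grip in N (left out, the last holds). Time passes only in rows, so rows that repeat a pose let the fingers close. It gives the time, the measured TCP pose, the force, the opening and the grip force at its end, in the units of the state.
- env.get_state(): the state, without advancing time (a new reading comes with each control period).
- env.read_camera(name): name is "scene" or "side" or "wrist"; returns a dict with "frame" (420x560x3 uint8, blue, green, red), "z_map" (420x560 float32, m along the optical axis (not along the pixel's ray), 0 where there is no reading), "intrinsics" (3x3 intrinsics, pixels), "R" (3x3) and "t" (3): a world point X has camera coordinates R X + t; the wrist camera has in their place "T_tool_cam" (4x4, takes a point from camera to tool coordinates, whose origin is the TCP and whose axes are the flange's). Camera axes: x right, y down, z forward; pixel columns grow to the right and rows downward; lengths in m; the calibration is good to about 2 mm. The wrist camera is an equidistant fisheye: a pixel r from the principal point sees the ray r / f radians off the axis. A picture is of the moment at which its call begins: read the wrist's pose just before it.
- env.hand_in(): hands the job in; it is judged then, once.
Trained networks look in the newest picture that a camera, given by its name, has taken for a name from the list of things; names that differ only in an ending like _2 or _b are one class to them, and where a whole thing is asked for, a point or a joint stands for the part that bears it (a point fixed in the world has none). Each returns a list of dicts, best first, with "score" (0 to 1); they miss things now and then, are a little off and sometimes report something else, mostly with a low value. They report only what shows in the picture. A call takes as long as a camera call.
- env.find_in(camera, name): "position" ([x, y, z] in m, in world coordinates, good to about 4 mm: the middle of the surface that is visible of it).
The state is a dict: "clock": time; "joint_pos": joint angles; "qvel": joint speeds; "tau": joint torques, N m; "tcp_pos": TCP position; "orientation": TCP orientation; "wrist_force": force on the tool from outside, world axes, zero at the start; "ft_torque": the same for the moment, N m; "finger_gap": finger opening in m; "grip_force": force on a finger pad.
Only numpy, scipy, OpenCV 4.12 (cv2) and the standard library are available. Lean on these libraries where they do the work, as an engineer would, in place of code of your own. Each camera call takes 0.05 s, during which the arm holds its last target. There are 200 camera calls.

TASK

Pull the long locking pin straight up out of the phone stand, lower it into the empty wooden pen cup and let go of it only once its tip is down near the bottom of the cup. Then screw the knurled pivot nut down until it bottoms out, back it off a quarter turn so that the arm can swing, and finish still gripping the nut there, because I am going to tighten the lock nut from below; the program ends while holding it. Leave the cup standing and the other things on the table where they are.

Things in the scene. Friction and masses are not known exactly. Their poses are not given: they have to be found in the camera images.
- stand: phone stand, fixed: black foot 130 x 130 x 35 mm, on it a flat aluminium arm (36 mm wide, top face 45 mm above the table) running 230 mm along the stand's +y to a phone in a tilted cradle (160 mm long, starting 175 mm from the pivot, up to 105 mm high). Origin: on the table under the pivot axis; z up
- pin: locking pin, loose, 80 g, 150 mm long, upright in a 12 mm hole of the stand, 38 mm from the pivot axis along the stand's +y: steel shank 10 mm thick, black grip 16 mm thick over its upper 60 mm. It stands 40 mm deep (tip 5 mm above the table) and 110 mm out of the arm, beside the nut, in the gripper's way. Origin: centre of its lower end; z to its top
- pin_tip (a point): lower end of the pin
- pin_top (a point): top end of the pin's grip, 150 mm from its lower end
- nut (a joint): turn of the nut on its thread (rad): 0 = bottomed out (hard stop), growing as it is unscrewed (anticlockwise from above); 4 mm of height a turn, about 0.06 N m of friction, stays where left. Starts 1.9 to 3.0 rad above the bottom. A quarter turn is 1.57. Gripped, it may slip in the fingers at the stop without harm
- nut_grip (a point): point on the axis of the knurled steel nut at a good height to grip: 26 mm above its underside, 16 mm below its top. The nut is round, 36 mm across, 42 mm high, on an upright stud 12 mm thick that ends 107 mm above the table; bottomed out, this point is 73 mm above the table. Grip at any yaw, fingers down; a dark line on its top shows its turn
- cup: empty pen cup of light wood, round, no handle, loose, 0.35 kg: 85 mm high, 76 mm across the mouth, wall 4 mm, inner floor about 5 mm above its underside. Origin: centre of its underside; z up
- mug: white ceramic mug with a handle, 95 mm high, 80 mm across; not to be moved. It may stand in either of two places with the cup in the other. Origin: centre of its underside
- candle: amber jar with a lid, 68 mm across, 75 mm high; not to be moved. Origin: centre of its underside
- lotion: white bottle, 48 mm across, 130 mm high; not to be moved. Origin: centre of its underside
- clock: grey alarm clock, 50 x 110 x 82 mm; not to be moved. Origin: centre of its underside
- remote: black remote control lying flat, 45 x 150 x 18 mm; not to be moved. Origin: centre of its underside
- glasses_case: grey glasses case, 65 x 160 x 45 mm; not to be moved. Origin: centre of its underside

How it is judged:
By the outcome, as a careful person would: the job done as asked, in the order asked, and still so for the second after the job is handed in, while the arm keeps its last pose, push and grip.
It also fails if it takes over 67 s, if anything falls off the work surface, if the arm or the gripper's body presses on something with over 40 N, if the wrist force passes 120 N, or if a joint passes its speed limit or range.

## Working session

There is one attempt and no reset: what is moved stays moved. The work goes in short steps, Python scripts to look and compute and a tool call to move; the robot and the scene stay as the last step left them, time stands still between calls to the robot, and variables do not carry over. Pictures are saved under pics/ and viewed, at most 10 in all, crops included, and the job is handed in when it is done.

Besides the shell and the picture viewer there is one more tool, called as name(argument=value, ...), one argument or row to a line, values as JSON. carry_out: Moves the arm, as the interface text tells. Its arguments: {"type":"object","properties":{"increments":{"type":"array","items":{"type":"array","items":{"type":"array","items":{"type":"number","minimum":-1,"maximum":1}}}},"jaw":{"type":"number"},"squeeze":{"type":"number"}},"required":["increments"]}

```bash
mkdir -p pics; python3 - <<'E'
from workcell import env
import cv2,numpy as np
s=env.get_state();print({k:np.round(v,3).tolist() for k,v in s.items()})
ims=[]
for c in ["scene","side"]:
    r=env.read_camera(c);cv2.imwrite(f"pics/{c}0.png",r["frame"]);print(c,np.round(-r["R"].T@r["t"],3))
    for n in ["stand","pin","pin_tip","pin_top","nut","nut_grip","cup","mug","candle","lotion","clock","remote","glasses_case"]:
        print(n,[(np.round(d["position"],3).tolist(),round(d["score"],2)) for d in env.find_in(c,n)[:2]])
    ims.append(r["frame"])
E
```

```text
{'clock': 0.0, 'joint_pos': [0.995, 0.314, 0.045, 1.304, 0.0, 1.431], 'qvel': [0.002, -0.0, 0.0, -0.0, -0.001, -0.001], 'tau': [0.001, -48.062, 29.853, 0.019, -0.0, 0.0], 'tcp_pos': [0.242, 0.521, 0.249], 'orientation': [-0.0, 0.216, 0.976, -0.001], 'wrist_force': [-0.433, 0.177, -0.753], 'ft_torque': [0.007, 0.014, -0.022], 'grip_force': 0.0, 'finger_gap': 0.085}
scene [1.565 0.399 1.011]
stand [([0.526, 0.096, 0.046], 0.97), ([0.647, -0.26, 0.058], 0.71)]
pin [([0.526, 0.077, 0.115], 0.7)]
pin_tip [([0.529, 0.08, 0.111], 0.74)]
pin_top [([0.529, 0.081, 0.112], 0.54)]
nut [([0.538, 0.046, 0.081], 0.76)]
nut_grip [([0.541, 0.04, 0.076], 0.53)]
cup [([0.647, -0.257, 0.057], 0.59)]
mug [([0.495, -0.246, 0.06], 0.56)]
candle [([0.549, -0.378, 0.054], 0.79), ([0.528, 0.081, 0.114], 0.16)]
lotion [([0.801, -0.049, 0.066], 0.94)]
clock [([0.377, -0.378, 0.056], 0.78)]
remote [([0.475, -0.521, 0.016], 0.97)]
glasses_case [([0.561, 0.522, 0.045], 0.77)]
side [0.15  1.216 0.938]
stand [([0.494, 0.173, 0.062], 0.83)]
pin [([0.632, -0.239, 0.058], 0.7)]
pin_tip []
pin_top []
nut []
nut_grip [([0.519, 0.048, 0.072], 0.68)]
cup []
mug [([0.482, -0.216, 0.056], 0.64), ([0.516, 0.085, 0.116], 0.35)]
candle [([0.526, -0.377, 0.073], 0.53)]
lotion [([0.781, -0.041, 0.066], 0.64)]
clock []
remote [([0.515, 0.085, 0.118], 0.64)]
glasses_case [([0.536, 0.539, 0.042], 0.55)]
```

View pics/scene0.png

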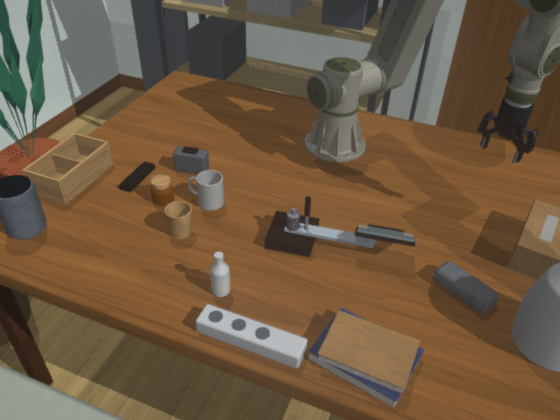

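View pics/side0.png

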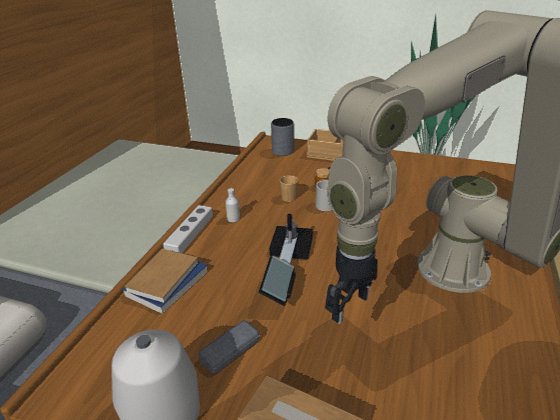

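Scene shows the pin (black, ~(307,205)) next to the nut (~(293,220)), the cup at (179,220) in front of the mug at (209,190). The side view agrees: cup at (289,188), mug at (325,193), pin at (290,225).

```bash
cat > h.py <<'E'
from workcell import env
import cv2,numpy as np
from scipy.spatial.transform import Rotation as Ro
from scipy.optimize import least_squares
def cloud(c):
    s=env.get_state(); r=env.read_camera(c); K=r["intrinsics"]; z=r["z_map"]
    v,u=np.mgrid[:z.shape[0],:z.shape[1]]
    x=(u-K[0,2])/K[0,0]; y=(v-K[1,2])/K[1,1]
    if c=="wrist":
        th=np.hypot(x,y); f=np.where(th>1e-9,np.tan(np.minimum(th,1.5))/np.maximum(th,1e-9),1); x,y=x*f,y*f
    P=np.stack([x*z,y*z,z],-1)
    if c=="wrist":
        T=r["T_tool_cam"]; q=s["orientation"]; R=Ro.from_quat([q[1],q[2],q[3],q[0]]).as_matrix()
        P=(P@T[:3,:3].T+T[:3,3])@R.T+s["tcp_pos"]
    else: P=(P-r["t"])@r["R"]
    P[z<=0]=np.nan
    return P,r,s
def box(P,lo,hi): return ((P>lo)&(P<hi)).all(-1)
def circ(p,r):
    f=lambda a:np.hypot(p[:,0]-a[0],p[:,1]-a[1])-r
    s=least_squares(f,p[:,:2].mean(0),loss="soft_l1",f_scale=.002); return s.x,np.sqrt(np.mean(s.fun**2))
E
python3 - <<'E'
from h import *
for c in ["scene","side"]:
    P,r,s=cloud(c); print(c)
    for n,lo,hi,rad in [("pin",(.45,.03,.12),(.6,.14,.18),.008),("nut",(.45,-.02,.06),(.6,.07,.115),.018),("cup",(.58,-.32,.03),(.72,-.2,.1),.038),("cuprim",(.58,-.32,.08),(.72,-.2,.1),.036),("mug",(.43,-.3,.03),(.55,-.17,.11),.04)]:
        m=box(P,lo,hi); p=P[m]
        if len(p)>3:
            cc,e=circ(p,rad); print(n,len(p),np.round(cc,4),round(e,4),"z",np.round(np.percentile(p[:,2],[2,50,98]),3),np.round(p.mean(0),3))
    m=box(P,(.42,.0,.04),(.6,.3,.05)); p=P[m]; print("arm",len(p),np.round(np.median(p,0),3)); w=np.linalg.svd(p[:,:2]-p[:,:2].mean(0),full_matrices=False)[2][0] if len(p)>5 else 0; print(w)
E
```

```text
scene
pin 73 [0.5222 0.0759] 0.0022 z [0.121 0.142 0.157] [0.527 0.078 0.141]
nut 200 [0.527  0.0381] 0.0057 z [0.061 0.087 0.108] [0.537 0.042 0.084]
cup 700 [ 0.6374 -0.266 ] 0.0047 z [0.032 0.064 0.087] [ 0.638 -0.265  0.063]
cuprim 131 [ 0.6375 -0.2649] 0.0023 z [0.08  0.084 0.088] [ 0.638 -0.264  0.084]
mug 781 [ 0.4803 -0.2502] 0.0032 z [0.032 0.07  0.097] [ 0.486 -0.247  0.068]
arm 719 [0.517 0.147 0.045]
[-0.1471806   0.98910964]
side
pin 50 [0.5203 0.0752] 0.0021 z [0.121 0.143 0.157] [0.52  0.08  0.142]
nut 97 [0.5276 0.0387] 0.005 z [0.062 0.083 0.108] [0.521 0.045 0.082]
cup 330 [ 0.6336 -0.267 ] 0.0051 z [0.034 0.067 0.088] [ 0.631 -0.259  0.066]
cuprim 76 [ 0.633  -0.2649] 0.0033 z [0.08  0.084 0.09 ] [ 0.633 -0.263  0.084]
mug 280 [ 0.4747 -0.2503] 0.0032 z [0.031 0.071 0.098] [ 0.49  -0.236  0.069]
arm 274 [0.513 0.116 0.046]
[-0.18775802  0.98221531]
```

carry_out(
  increments=[
    [[-0.1,-0.065,0,0,0,-0.029],[-0.2,-0.13,0,0,0,-0.058],[-0.3,-0.195,0,0,0,-0.087],[-0.4,-0.26,0,0,0,-0.116],[-0.5,-0.325,0,0,0,-0.145]],
  ],
)

```text
clock: 2.12
tcp_pos: [0.392, 0.2834, 0.2506]
orientation: [0.0, -0.205, 0.979, 0.0]
wrist_force: [-0.0, -0.3, -0.1]
finger_gap: 0.0852
grip_force: 0.0
```

```bash
cat >> h.py <<'E'
def go(x,y,z,yaw=None,s=None):
    "shares from the present pose to TCP x,y,z with tool y at world yaw, tool down"
    s=s or env.get_state(); q=s["orientation"]; R=Ro.from_quat([q[1],q[2],q[3],q[0]])
    d=R.inv().apply(np.array([x,y,z])-s["tcp_pos"])/.5
    Y=R.as_matrix()[:,1]; cur=np.arctan2(Y[1],Y[0])
    if yaw is None: yaw=cur
    y_=np.array([np.cos(yaw),np.sin(yaw),0]); z_=np.array([0,0,-1.]); T=Ro.from_matrix(np.stack([np.cross(y_,z_),y_,z_],1))
    a=(R.inv()*T).as_rotvec()/(2*np.pi)
    print("t",s["clock"],"tcp",np.round(s["tcp_pos"],4),"yaw",round(cur,3),"q6",round(s["joint_pos"][5],3),"F",np.round(s["wrist_force"],1),"M",np.round(s["ft_torque"],2),"gap",np.round(s["finger_gap"],4),"gf",s["grip_force"])
    print("row",np.round(d,4),np.round(a,4))
E
python3 -c "
from h import *
go(.52,.076,.27,3.14)"
```

```text
t 2.125 tcp [0.392  0.2834 0.2506] yaw 1.983 q6 0.048 F [-0.  -0.3 -0.1] M [ 0.05 -0.04 -0.03] gap 0.0852 gf 0.0
row [-0.0685 -0.4827 -0.0389] [-1.000e-04  1.000e-04 -1.841e-01]
```

carry_out(
  increments=[
    [[-0.015,-0.1,-0.01,0,0,-0.029],[-0.03,-0.2,-0.02,0,0,-0.058],[-0.045,-0.3,-0.03,0,0,-0.087],[-0.06,-0.4,-0.04,0,0,-0.116],[-0.0685,-0.483,-0.04,0,0,-0.145]],
  ],
)

```text
clock: 2.75
tcp_pos: [0.5194, 0.0749, 0.2709]
orientation: [0.001, -0.607, 0.794, -0.0]
wrist_force: [0.0, 0.3, -0.9]
finger_gap: 0.0853
grip_force: 0.0
```

```bash
python3 - <<'E'
from h import *
P,r,s=cloud("wrist"); cv2.imwrite("pics/w1.png",r["frame"]); print(np.round(r["T_tool_cam"],3).tolist())
for n,lo,hi,rad in [("pin",(.48,.055,.12),(.56,.1,.18),.008),("pintop",(.48,.055,.15),(.56,.1,.18),0),("nut",(.48,0,.06),(.57,.06,.095),.018),("nuttop",(.48,0,.085),(.57,.06,.095),0.),("stud",(.48,0,.1),(.57,.06,.115),.006)]:
    p=P[box(P,lo,hi)]
    if len(p)>3:
        cc,e=circ(p,rad) ; print(n,len(p),np.round(cc,4),round(e,4),np.round(np.percentile(p[:,2],[2,50,98]),3),np.round((p.min(0)+p.max(0))/2,4))
go(.521,.0757,.133,3.14)
E
```

```text
[[0.0, -0.959, -0.284, 0.071], [1.0, 0.001, -0.001, -0.001], [0.001, -0.284, 0.959, -0.125], [0.0, 0.0, 0.0, 1.0]]
pin 489 [0.5238 0.0778] 0.0026 [0.122 0.155 0.157] [0.5235 0.0769 0.1389]
pintop 331 [0.5233 0.0763] 0.0056 [0.151 0.156 0.157] [0.5235 0.0769 0.154 ]
nut 1039 [0.5299 0.0401] 0.0055 [0.07  0.092 0.093] [0.5287 0.0397 0.0779]
nuttop 972 [0.5277 0.0387] 0.0136 [0.088 0.092 0.093] [0.5287 0.0398 0.0904]
stud 151 [0.5297 0.0394] 0.0023 [0.101 0.108 0.109] [0.5292 0.0391 0.105 ]
t 2.8 tcp [0.5218 0.071  0.2703] yaw 2.881 q6 -1.326 F [ 3.1 -2.8  0.4] M [-0.17 -0.2  -0.02] gap 0.0855 gf 0.0
row [-0.0092  0.0049  0.2746] [-0.0005 -0.0004 -0.0412]
```

View pics/w1.png

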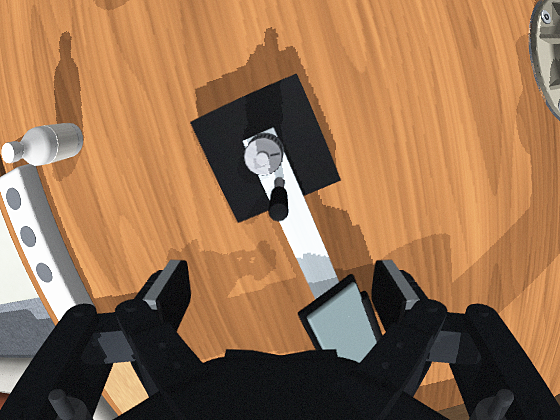

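The wrist view shows the pin at (278,200), the nut at (263,155) and the arm running down to the phone; the arm was still settling, so I measure again at rest from a lower spot.

carry_out(
  increments=[
    [[0,0,0.05,0,0,-0.02],[0,0.0,0.08,0,0,-0.041],[0,0,0.08,0,0,-0.041],[0,0,0.08,0,0,-0.041]],
  ],
)

```text
clock: 3.3
tcp_pos: [0.5184, 0.0769, 0.231]
orientation: [0.0, -0.702, 0.713, -0.0]
wrist_force: [0.7, 0.5, -0.1]
finger_gap: 0.0851
grip_force: 0.0
```

```bash
cat > m.py <<'E'
from h import *
P,r,s=cloud("wrist")
for n,lo,hi,rad in [("pin",(.48,.055,.12),(.56,.1,.18),.008),("pintop",(.48,.055,.153),(.56,.1,.18),0),("nut",(.48,0,.06),(.57,.06,.089),.018),("nuttop",(.48,0,.089),(.57,.06,.095),0.),("stud",(.48,0,.1),(.57,.06,.115),.006)]:
    p=P[box(P,lo,hi)]
    if len(p)>3:
        cc,e=circ(p,rad) ; print(n,len(p),np.round(cc,4),round(e,4),np.round(np.percentile(p[:,2],[2,50,98]),3),np.round((p.min(0)+p.max(0))/2,4))
go(.522,.0765,.133,3.14)
E
python3 m.py
```

```text
pin 706 [0.5237 0.0778] 0.0026 [0.122 0.155 0.157] [0.5235 0.0771 0.1388]
pintop 429 [0.5235 0.0765] 0.0055 [0.153 0.156 0.157] [0.5235 0.0771 0.1552]
nut 119 [0.529  0.0396] 0.0005 [0.062 0.083 0.089] [0.5289 0.0396 0.0748]
nuttop 1255 [0.5285 0.0385] 0.0134 [0.09  0.092 0.093] [0.529  0.0393 0.0919]
stud 204 [0.5294 0.0395] 0.0024 [0.101 0.108 0.109] [0.5291 0.0393 0.1048]
t 3.35 tcp [0.5186 0.0769 0.2312] yaw 3.127 q6 -1.562 F [ 0.9 -0.1  0.3] M [-0.02 -0.02 -0.04] gap 0.085 gf 0.0
row [ 0.0006 -0.0065  0.1965] [-0.0002  0.     -0.0021]
```

carry_out(
  increments=[
    [[0,-0.01,0.08,0,0,0],[0,-0.01,0.15,0,0,0],[0,-0.01,0.195,0,0,0],[0,-0.01,0.195,0,0,0],[0,-0.01,0.195,0,0,0]],
  ],
)

```text
clock: 3.98
tcp_pos: [0.5241, 0.0767, 0.1342]
orientation: [0.001, -0.702, 0.712, -0.001]
wrist_force: [0.5, -0.2, 0.3]
finger_gap: 0.0853
grip_force: 0.0
```

carry_out(
  increments=[
    [[0,0,0,0,0,0],[0,0,0,0,0,0],[0,0,0,0,0,0],[0,0,0,0,0,0],[0,0,0,0,0,0]],
  ],
  jaw=1,
  squeeze=40,
)

```text
clock: 4.6
tcp_pos: [0.5231, 0.0766, 0.1331]
orientation: [0.0, -0.702, 0.712, 0.0]
wrist_force: [-0.6, -0.4, 4.0]
finger_gap: 0.0147
grip_force: 38.9
```

```bash
python3 -c "
from h import *
go(.5235,.077,.26,3.14)"
```

```text
t 4.6 tcp [0.5231 0.0766 0.1331] yaw 3.128 q6 -1.564 F [-0.6 -0.4  4. ] M [-0.04  0.33  0.02] gap 0.0147 gf 38.9130699634552
row [-0.0008 -0.0007 -0.2538] [-0.      0.     -0.0018]
```

carry_out(
  increments=[
    [[0,0,-0.02,0,0,0],[0,0,-0.045,0,0,0],[0,0,-0.07,0,0,0],[0,0,-0.095,0,0,0],[0,0,-0.095,0,0,0]],
  ],
)

```text
clock: 5.22
tcp_pos: [0.5242, 0.0766, 0.1818]
orientation: [0.001, -0.702, 0.712, -0.001]
wrist_force: [-0.5, 0.1, -1.4]
finger_gap: 0.0153
grip_force: 39.1
```

carry_out(
  increments=[
    [[0,0,-0.04,0,0,0],[0,0,-0.08,0,0,0],[0,0,-0.12,0,0,0],[0,0,-0.16,0,0,0],[0,0,-0.16,0,0,0]],
  ],
)

```text
clock: 5.85
tcp_pos: [0.524, 0.0766, 0.2614]
orientation: [0.001, -0.702, 0.712, -0.001]
wrist_force: [-0.2, -0.1, -1.0]
finger_gap: 0.0147
grip_force: 39.1
```

```bash
python3 -c "
from h import *
P,r,s=cloud('wrist'); cv2.imwrite('pics/w2.png',r['frame'])
P,r,s=cloud('scene'); cv2.imwrite('pics/s2.png',cv2.resize(r['frame'][120:270,140:360],None,fx=3,fy=3))
tip=box(P,(.45,.02,.11),(.6,.13,.3)); print(P[tip][:,2].min())
go(.62,-.2,.26,3.14)"
```

```text
0.13366357977801346
t 5.95 tcp [0.523  0.0766 0.2595] yaw 3.128 q6 -1.564 F [ 0.1  0.5 -1.2] M [ 0.03  0.03 -0.02] gap 0.0149 gf 39.10567760467529
row [ 0.5506 -0.2013 -0.0011] [ 0.0001  0.     -0.0018]
```

View pics/s2.png

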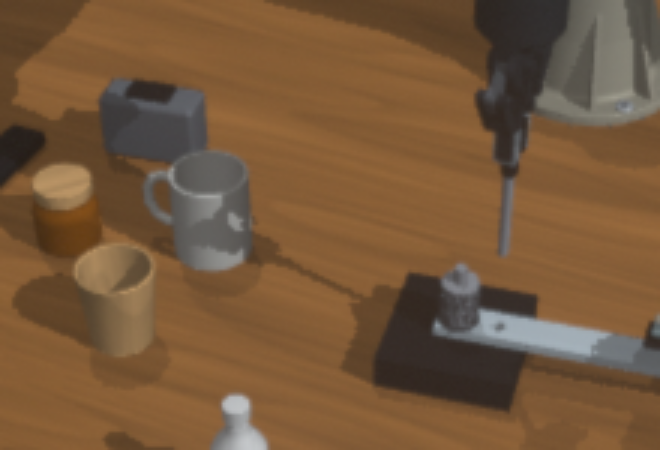

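The scene crop shows the pin hanging straight in the jaws at (505,200), clear of the nut (460,300), with the cup at (115,300) and mug at (210,210) upright.

carry_out(
  increments=[
    [[0.09,-0.035,0,0,0,0],[0.18,-0.07,0,0,0,0],[0.28,-0.1,0,0,0,0],[0.37,-0.135,0,0,0,0],[0.45,-0.17,0,0,0,0]],
  ],
)

```text
clock: 6.58
tcp_pos: [0.605, -0.1511, 0.2585]
orientation: [-0.0, -0.702, 0.712, 0.001]
wrist_force: [1.1, 0.3, -1.1]
finger_gap: 0.0151
grip_force: 39.1
```

carry_out(
  increments=[
    [[0.06,-0.02,0,0,0,0],[0.08,-0.03,0,0,0,0],[0.08,-0.03,0,0,0,0],[0.08,-0.03,0,0,0,0]],
  ],
)

```text
clock: 7.08
tcp_pos: [0.6193, -0.1883, 0.2601]
orientation: [0.0, -0.703, 0.711, 0.001]
wrist_force: [-0.8, -0.2, -0.3]
finger_gap: 0.015
grip_force: 39.1
```

```bash
python3 - <<'E'
from h import *
P,r,s=cloud("wrist")
p=P[box(P,(.57,-.33,.079),(.71,-.2,.092))]
print(len(p),(p.min(0)+p.max(0))/2,circ(p,.036))
f=lambda a:np.hypot(p[:,0]-a[0],p[:,1]-a[1])-a[2]
print(least_squares(f,[.636,-.265,.036],loss="soft_l1",f_scale=.002).x)
go(.636,-.265,.22,3.14)
E
```

```text
1299 [ 0.6364257  -0.26528773  0.08373761] (array([ 0.63640981, -0.26471636]), np.float64(0.0015893366403398864))
[ 0.63645775 -0.26473126  0.03511837]
t 7.125 tcp [ 0.6194 -0.1882  0.2604] yaw 3.13 q6 -1.978 F [-0.3  0.1 -1. ] M [ 0.07 -0.01 -0.04] gap 0.0151 gf 39.14281725883484
row [ 0.1532 -0.035   0.0806] [ 0.0001  0.0001 -0.0016]
```

carry_out(
  increments=[
    [[0.08,-0.018,0,0,0,0],[0.153,-0.035,0,0,0,0],[0.153,-0.035,0,0,0,0],[0.153,-0.035,0,0,0,0],[0.153,-0.035,0.02,0,0,0]],
  ],
)

```text
clock: 7.75
tcp_pos: [0.6366, -0.2651, 0.2514]
orientation: [0.0, -0.703, 0.711, -0.001]
wrist_force: [-0.5, 0.1, -1.1]
finger_gap: 0.015
grip_force: 39.2
```

carry_out(
  increments=[
    [[0,0,0.05,0,0,0],[0,0,0.1,0,0,0],[0,0,0.15,0,0,0],[0,0,0.19,0,0,0],[0,0,0.2,0,0,0]],
  ],
)

```text
clock: 8.38
tcp_pos: [0.635, -0.2646, 0.1483]
orientation: [-0.0, -0.703, 0.711, 0.002]
wrist_force: [-0.6, 0.6, -1.2]
finger_gap: 0.015
grip_force: 39.3
```

```bash
python3 -c "
from h import *
for c in ['scene','side']:
    P,r,s=cloud(c); p=P[box(P,(.57,-.33,.079),(.71,-.2,.09))]; print(circ(p,.036))
    cv2.imwrite(f'pics/{c}3.png',r['frame'])
go(.6364,-.265,.138,3.14)"
```

```text
(array([ 0.63682892, -0.26512256]), np.float64(0.009350189171017683))
(array([ 0.63241602, -0.26475732]), np.float64(0.009006226154215797))
t 8.475 tcp [ 0.6358 -0.2655  0.1498] yaw 3.129 q6 -2.07 F [ 0.1 -0.2 -0.4] M [-0.03  0.01  0.01] gap 0.0149 gf 39.264596700668335
row [-0.0009 -0.0012  0.0237] [ 0.0002  0.0001 -0.0017]
```

carry_out(
  increments=[
    [[0,0,0.015,0,0,0],[0,0,0.026,0,0,0],[0,0,0.026,0,0,0],[0,0,0.026,0,0,0]],
  ],
)

```text
clock: 8.98
tcp_pos: [0.6363, -0.2665, 0.1375]
orientation: [0.0, -0.702, 0.712, -0.0]
wrist_force: [-0.3, 0.0, -0.8]
finger_gap: 0.0149
grip_force: 39.3
```

carry_out(
  increments=[
    [[0,0,0,0,0,0],[0,0,0,0,0,0],[0,0,0,0,0,0],[0,0,0,0,0,0],[0,0,0,0,0,0]],
  ],
  jaw=0,
)

```text
clock: 9.6
tcp_pos: [0.6362, -0.2664, 0.1373]
orientation: [0.0, -0.702, 0.712, -0.0]
wrist_force: [-0.1, 0.4, 0.0]
finger_gap: 0.0853
grip_force: 0.0
```

```bash
python3 -c "
from h import *
P,r,s=cloud('wrist');cv2.imwrite('pics/w3.png',r['frame'])
p=P[box(P,(.5,-.4,.1),(.75,-.1,.16))]
go(.6364,-.265,.26,3.14)"
```

```text
t 9.65 tcp [ 0.6362 -0.2664  0.1373] yaw 3.128 q6 -2.07 F [ 0.1  0.1 -0.1] M [ 0.04 -0.07  0.03] gap 0.0852 gf 0.0
row [-0.0029 -0.0004 -0.2454] [-0.      0.     -0.0018]
```

View pics/w3.png

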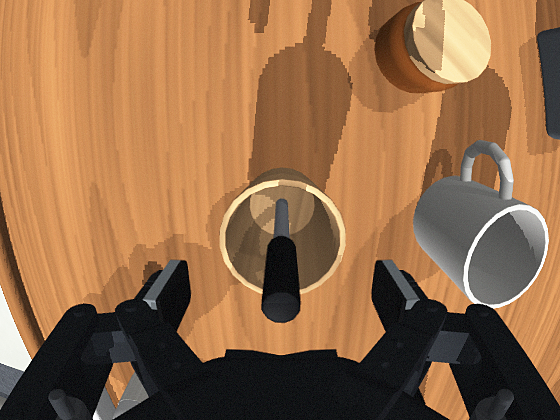

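The pin stands in the cup, top at (280,305), tip inside on the floor near (282,205); the cup is upright, the jaws open either side. Going up and back to the nut.

carry_out(
  increments=[
    [[0,0,-0.05,0,0,0],[0,0,-0.12,0,0,0],[0,0,-0.2,0,0,0],[0,0,-0.24,0,0,0],[0,0,-0.24,0,0,0]],
  ],
)

```text
clock: 10.28
tcp_pos: [0.6371, -0.2669, 0.2594]
orientation: [0.001, -0.702, 0.712, -0.002]
wrist_force: [1.1, -0.3, -0.3]
finger_gap: 0.0858
grip_force: 0.0
```

```bash
python3 -c "
from h import *
go(.529,.0395,.22,3.14)"
```

```text
t 10.275 tcp [ 0.6371 -0.2669  0.2594] yaw 3.129 q6 -2.071 F [ 1.1 -0.3 -0.3] M [-0.   -0.03 -0.01] gap 0.0858 gf 0.0
row [-0.61    0.2245  0.0769] [-0.0006 -0.0003 -0.0018]
```

carry_out(
  increments=[
    [[-0.1,0.04,0,0,0,0],[-0.21,0.08,0,0,0,0],[-0.32,0.12,0.02,0,0,0],[-0.43,0.16,0.04,0,0,0],[-0.53,0.2,0.06,0,0,0]],
  ],
)

```text
clock: 10.9
tcp_pos: [0.5379, 0.0018, 0.2254]
orientation: [-0.0, -0.703, 0.712, 0.001]
wrist_force: [-0.7, -0.1, -0.2]
finger_gap: 0.0854
grip_force: 0.0
```

carry_out(
  increments=[
    [[-0.06,0.015,0.01,0,0,0],[-0.08,0.024,0.015,0,0,0],[-0.08,0.024,0.015,0,0,0],[-0.08,0.024,0.015,0,0,0],[-0.08,0.024,0.015,0,0,0]],
  ],
)

```text
clock: 11.52
tcp_pos: [0.5287, 0.0389, 0.2198]
orientation: [0.0, -0.702, 0.712, -0.0]
wrist_force: [-0.8, -0.3, -0.4]
finger_gap: 0.0853
grip_force: 0.0
```

```bash
sed -i 's/^go.*/go(.529,.0395,.075,3.14)\ncv2.imwrite("pics\/w4.png",r["frame"])/' m.py; python3 m.py
```

```text
nut 305 [0.5291 0.0395] 0.0005 [0.061 0.078 0.089] [0.5291 0.0396 0.0745]
nuttop 1237 [0.529  0.0368] 0.0135 [0.09  0.092 0.093] [0.5289 0.0397 0.092 ]
stud 210 [0.5291 0.0399] 0.0023 [0.101 0.108 0.109] [0.529  0.0393 0.1051]
t 11.575 tcp [0.5287 0.039  0.2198] yaw 3.127 q6 -1.634 F [-0.6  1.1 -0.2] M [-0.02  0.    0.01] gap 0.0852 gf 0.0
row [-0.001  -0.0005  0.2897] [-0.     -0.     -0.0021]
```

View pics/w4.png

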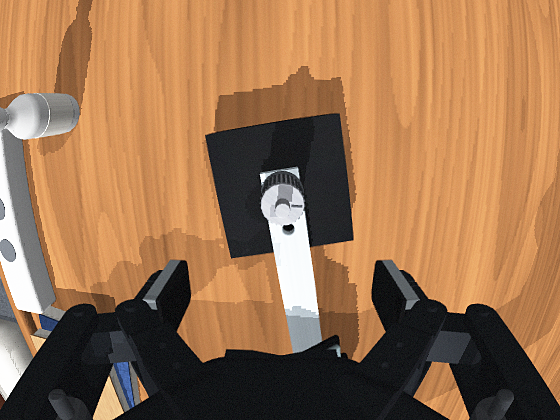

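The nut is centred between the jaws at (284,198), stud at (283,208), its dark line pointing right to about (298,205). Descending to grip it.

carry_out(
  increments=[
    [[0,0,0.07,0,0,0],[0,0,0.15,0,0,0],[0,0,0.22,0,0,0],[0,0,0.27,0,0,0],[0,0,0.289,0,0,0]],
  ],
)

```text
clock: 12.2
tcp_pos: [0.5273, 0.0395, 0.0738]
orientation: [-0.001, -0.702, 0.712, 0.001]
wrist_force: [-1.0, 0.1, 0.4]
finger_gap: 0.0857
grip_force: 0.0
```

carry_out(
  increments=[
    [[0,0,0,0,0,0],[0,0,0,0,0,0]],
  ],
)

```text
clock: 12.45
tcp_pos: [0.5293, 0.0398, 0.0765]
orientation: [0.001, -0.702, 0.712, -0.001]
wrist_force: [0.1, -0.2, 0.5]
finger_gap: 0.0854
grip_force: 0.0
```

carry_out(
  increments=[
    [[0,0,0,0,0,0],[0,0,0,0,0,0],[0,0,0,0,0,0],[0,0,0,0,0,0],[0,0,0,0,0,0]],
  ],
  jaw=1,
  squeeze=50,
)

```text
clock: 13.08
tcp_pos: [0.5278, 0.0401, 0.0761]
orientation: [-0.0, -0.702, 0.712, 0.0]
wrist_force: [-1.9, 0.9, 6.6]
finger_gap: 0.0348
grip_force: 49.1
```

```bash
python3 -c "
from h import *
P,r,s=cloud('wrist');cv2.imwrite('pics/w5.png',r['frame'])
go(.529,.0395,.075,3.14)"
```

```text
t 13.125 tcp [0.5278 0.0401 0.0761] yaw 3.129 q6 -1.634 F [-3.2 -0.6  6. ] M [ 0.06  0.61 -0.04] gap 0.0346 gf 49.124069809913635
row [ 0.0012 -0.0024  0.0021] [ 0.     -0.     -0.0018]
```

View pics/w5.png

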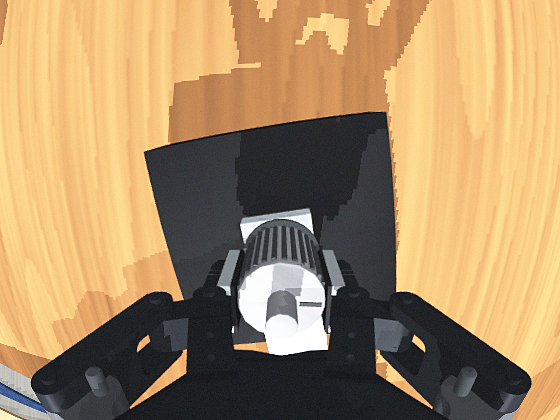

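Nut gripped; its line shows at (312,304), so I can watch for slip. Screwing down (clockwise = +tool z).

carry_out(
  increments=[
    [[0,0,0.0002,0,0,0.025],[0,0,0.0004,0,0,0.05],[0,0,0.0006,0,0,0.075],[0,0,0.0008,0,0,0.1],[0,0,0.001,0,0,0.125]],
  ],
)

```text
clock: 13.75
tcp_pos: [0.5283, 0.0398, 0.0756]
orientation: [0.0, -0.374, 0.927, -0.0]
wrist_force: [-1.9, -1.0, 5.3]
finger_gap: 0.0346
grip_force: 49.2
```

carry_out(
  increments=[
    [[0,0,0.0002,0,0,0.025],[0,0,0.0004,0,0,0.05],[0,0,0.0006,0,0,0.075],[0,0,0.0008,0,0,0.1],[0,0,0.001,0,0,0.125]],
  ],
)

```text
clock: 14.38
tcp_pos: [0.5285, 0.0393, 0.0751]
orientation: [0.0, 0.009, 1.0, -0.001]
wrist_force: [-1.7, -2.3, 4.2]
finger_gap: 0.0344
grip_force: 49.2
```

```bash
cat > line.py <<'E'
from h import *
# world angle of nut's dark line: dark pixels on top annulus 8..16 mm
import sys
P,r,s=cloud('wrist'); g=cv2.cvtColor(r['frame'],cv2.COLOR_BGR2GRAY).astype(float)
c=np.array([.529,.0395]); d=P[...,:2]-c; rr=np.hypot(d[...,0],d[...,1]); m=(abs(P[...,2]-.091)<.0045)&(rr>.0085)&(rr<.0155)
a=np.degrees(np.arctan2(d[...,1],d[...,0])); b=np.arange(-180,180,6); 
h=[np.median(g[m&(a>=x)&(a<x+6)]) if (m&(a>=x)&(a<x+6)).sum()>2 else -1 for x in b]
print("dark px angles",dict(zip(b.tolist(),np.array(h).astype(int).tolist())))
Q=s["orientation"];go(.529,.0395,.075,None,s)
st=[env.get_state()["ft_torque"][2] for _ in range(3)];print("topz",np.median(P[m][:,2]),st)
E
python3 line.py
```

```text
dark px angles {-180: 145, -174: 146, -168: 146, -162: 147, -156: 146, -150: 144, -144: 142, -138: 145, -132: 145, -126: 141, -120: 136, -114: 108, -108: 110, -102: 113, -96: 113, -90: 114, -84: 113, -78: 113, -72: 113, -66: 112, -60: 112, -54: 113, -48: 117, -42: 180, -36: 184, -30: -1, -24: -1, -18: -1, -12: -1, -6: -1, 0: -1, 6: -1, 12: -1, 18: -1, 24: 153, 30: 176, 36: 107, 42: 107, 48: 109, 54: 108, 60: 107, 66: 109, 72: 112, 78: 66, 84: 47, 90: 142, 96: 144, 102: 143, 108: 144, 114: 144, 120: 144, 126: 145, 132: 144, 138: 145, 144: 146, 150: 144, 156: 145, 162: 144, 168: 143, 174: 144}
t 14.375 tcp [0.5285 0.0393 0.0751] yaw 1.552 q6 -0.058 F [-1.7 -2.3  4.2] M [-0.64  0.37  0.03] gap 0.0344 gf 49.20614540576935
row [-0.0011  0.0004  0.0002] [-0.0003  0.0001  0.    ]
topz 0.09085466298851314 [np.float64(-0.03710930126174013), np.float64(-0.03710930126174013), np.float64(-0.03710930126174013)]
```

```bash
cat > line.py <<'E'
from h import *
P,r,s=cloud('wrist'); g=cv2.cvtColor(r['frame'],cv2.COLOR_BGR2GRAY).astype(float)
c=np.array([.529,.0395]); d=P[...,:2]-c; rr=np.hypot(d[...,0],d[...,1]); m=(abs(P[...,2]-.091)<.0045)&(rr>.0085)&(rr<.0155)&(g<75)
D=d[m].mean(0); a=np.degrees(np.arctan2(D[1],D[0])); go(.529,.0395,.075,None,s)
q=s["orientation"]; Y=Ro.from_quat([q[1],q[2],q[3],q[0]]).as_matrix()[:,1]; w=np.degrees(np.arctan2(Y[1],Y[0]))
print("n",m.sum(),"spread",d[m].std(0),"line",a,"yaw",w,"rel",(a-w+180)%360-180,"tau6",s["tau"][5])
E
python3 line.py
```

```text
t 14.425 tcp [0.5284 0.0393 0.0751] yaw 1.548 q6 -0.053 F [-1.3 -3.   4.5] M [-0.69  0.39 -0.04] gap 0.035 gf 49.22221899032593
row [-0.0011  0.0004  0.0002] [-0.0003  0.0001  0.    ]
n 82 spread [0.00137566 0.0020295 ] line 86.0014493496978 yaw 88.66984751365541 rel -2.668398163957619 tau6 0.20249341148883104
```

carry_out(
  increments=[
    [[0,0,0.0001,0,0,0.012],[0,0,0.0002,0,0,0.024],[0,0,0.0003,0,0,0.036],[0,0,0.0004,0,0,0.048],[0,0,0.0005,0,0,0.06]],
  ],
)

```text
clock: 15.1
tcp_pos: [0.5283, 0.0391, 0.0748]
orientation: [0.0, 0.194, 0.981, -0.001]
wrist_force: [-3.4, -4.1, 5.5]
finger_gap: 0.0344
grip_force: 49.3
```

```bash
python3 line.py
```

```text
t 15.1 tcp [0.5283 0.0391 0.0748] yaw 1.179 q6 0.315 F [-3.4 -4.1  5.5] M [-0.83  0.44  0.05] gap 0.0344 gf 49.29031312465668
row [-0.0009  0.0013 -0.0004] [-0.0003  0.0002  0.    ]
n 88 spread [0.00198031 0.00254912] line 63.72349561880665 yaw 67.57056914827449 rel -3.8470735294678207 tau6 -0.565425306558609
```

carry_out(
  increments=[
    [[0,0,0.0001,0,0,0.012],[0,0,0.0002,0,0,0.024],[0,0,0.0003,0,0,0.036],[0,0,0.0004,0,0,0.048],[0,0,0.0005,0,0,0.06]],
  ],
)

```text
clock: 15.78
tcp_pos: [0.5282, 0.0389, 0.0746]
orientation: [0.001, 0.375, 0.927, -0.001]
wrist_force: [-2.8, -4.9, 6.3]
finger_gap: 0.0344
grip_force: 49.3
```

```bash
python3 line.py
```

```text
t 15.775 tcp [0.5282 0.0389 0.0746] yaw 0.802 q6 0.692 F [-2.8 -4.9  6.3] M [-0.9   0.61  0.1 ] gap 0.0344 gf 49.344234466552734
row [-0.0004  0.002  -0.0008] [-0.0003  0.0003  0.    ]
n 90 spread [0.00178354 0.00245973] line 44.21527613261815 yaw 45.96127361794295 rel -1.745997485324807 tau6 -0.5656499415636063
```

carry_out(
  increments=[
    [[0,0,0.0001,0,0,0.01],[0,0,0.0002,0,0,0.02],[0,0,0.0003,0,0,0.03],[0,0,0.0003,0,0,0.04],[0,0,0.0004,0,0,0.05]],
  ],
)

```text
clock: 16.45
tcp_pos: [0.528, 0.0388, 0.0744]
orientation: [0.001, 0.515, 0.857, -0.001]
wrist_force: [-3.0, -4.6, 6.9]
finger_gap: 0.0348
grip_force: 49.4
```

```bash
python3 line.py
```

```text
t 16.45 tcp [0.528  0.0388 0.0744] yaw 0.488 q6 1.006 F [-3.  -4.6  6.9] M [-1.05  0.76  0.03] gap 0.0348 gf 49.391836524009705
row [ 0.0003  0.0025 -0.0013] [-0.0002  0.0004  0.    ]
n 89 spread [0.00286432 0.00375755] line 23.321542077190475 yaw 27.976499834492596 rel -4.654957757302128 tau6 -0.46170350164175034
```

carry_out(
  increments=[
    [[0,0,0.0001,0,0,0.01],[0,0,0.0002,0,0,0.02],[0,0,0.0003,0,0,0.03],[0,0,0.0003,0,0,0.04],[0,0,0.0004,0,0,0.05]],
  ],
)

```text
clock: 17.12
tcp_pos: [0.5277, 0.0387, 0.0741]
orientation: [0.001, 0.643, 0.766, -0.001]
wrist_force: [-4.5, -5.5, 7.0]
finger_gap: 0.0351
grip_force: 49.5
```

```bash
python3 line.py
```

```text
t 17.125 tcp [0.5277 0.0387 0.0741] yaw 0.175 q6 1.319 F [-4.5 -5.5  7. ] M [-1.09  0.83  0.61] gap 0.0351 gf 49.47211146354675
row [ 0.0011  0.0027 -0.0017] [-0.0002  0.0005  0.    ]
n 68 spread [0.00290506 0.00164005] line 9.036550337207341 yaw 10.001599678475188 rel -0.9650493412678429 tau6 0.044152362970635295
```

carry_out(
  increments=[
    [[0,0,0,0,0,0.006],[0,0,0,0,0,0.012],[0,0,0,0,0,0.018],[0,0,0,0,0,0.024],[0,0,0,0,0,0.03]],
  ],
)

```text
clock: 17.8
tcp_pos: [0.5278, 0.0402, 0.074]
orientation: [-0.0, 0.71, 0.704, -0.0]
wrist_force: [-2.6, -1.2, 6.0]
finger_gap: 0.035
grip_force: 49.6
```

```bash
python3 line.py
```

```text
t 17.8 tcp [0.5278 0.0402 0.074 ] yaw -0.01 q6 1.505 F [-2.6 -1.2  6. ] M [-0.19  0.62  1.58] gap 0.035 gf 49.553807973861694
row [-0.0013  0.0025 -0.0019] [-0.0001  0.      0.    ]
n 70 spread [0.00205023 0.00065707] line 8.782649697898737 yaw -0.5479514646406791 rel 9.33060116253941 tau6 1.224365495145321
```

Stop confirmed: the torque rose to 1.6 N m and the line stayed at about 9° while the hand slipped round it. Backing off a quarter turn.

carry_out(
  increments=[
    [[0,0,-0.0002,0,0,-0.025],[0,0,-0.0004,0,0,-0.05],[0,0,-0.0006,0,0,-0.075],[0,0,-0.0008,0,0,-0.1],[0,0,-0.001,0,0,-0.125]],
  ],
)

```text
clock: 18.48
tcp_pos: [0.5275, 0.0397, 0.0745]
orientation: [-0.0, 0.386, 0.923, -0.001]
wrist_force: [-3.6, -1.7, 6.1]
finger_gap: 0.035
grip_force: 49.6
```

carry_out(
  increments=[
    [[0,0,-0.0002,0,0,-0.025],[0,0,-0.0004,0,0,-0.05],[0,0,-0.0006,0,0,-0.075],[0,0,-0.0008,0,0,-0.1],[0,0,-0.001,0,0,-0.125]],
  ],
)

```text
clock: 19.1
tcp_pos: [0.5274, 0.0394, 0.075]
orientation: [-0.001, 0.003, 1.0, -0.001]
wrist_force: [-4.0, -2.3, 6.7]
finger_gap: 0.0351
grip_force: 49.6
```

```bash
sed -i '$a cv2.imwrite("pics/w6.png",r["frame"])' line.py; python3 line.py
```

```text
t 19.1 tcp [0.5274 0.0394 0.075 ] yaw 1.564 q6 -0.069 F [-4.  -2.3  6.7] M [-0.53  0.87 -0.07] gap 0.0351 gf 49.63036000728607
row [-0.0032  0.0001 -0.    ] [-0.0002 -0.0002 -0.    ]
n 76 spread [0.00073983 0.00201885] line 96.41413551418628 yaw 89.60158370147431 rel 6.812551812711973 tau6 1.2349265813827515
```

View pics/w6.png

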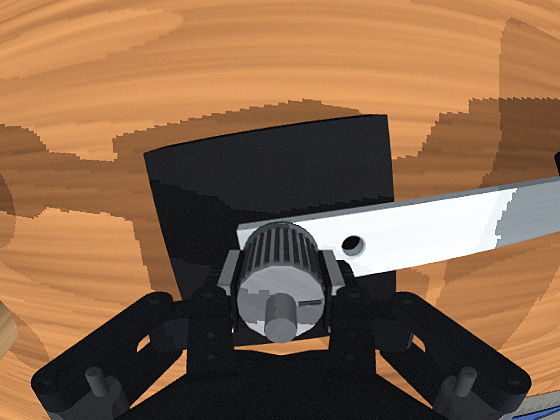

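The line at (310,303) has turned about 88–90° from the stop with the nut still gripped. Last check of the cup, then handing in.

```bash
python3 - <<'E'
from h import *
P,r,s=cloud("scene"); cv2.imwrite("pics/s7.png",cv2.resize(r["frame"][120:270,140:360],None,fx=3,fy=3))
p=P[box(P,(.57,-.33,.079),(.71,-.2,.09))];print(len(p),circ(p,.036))
E
```

```text
146 (array([ 0.63694158, -0.26511784]), np.float64(0.008795464246724375))
```

View pics/s7.png

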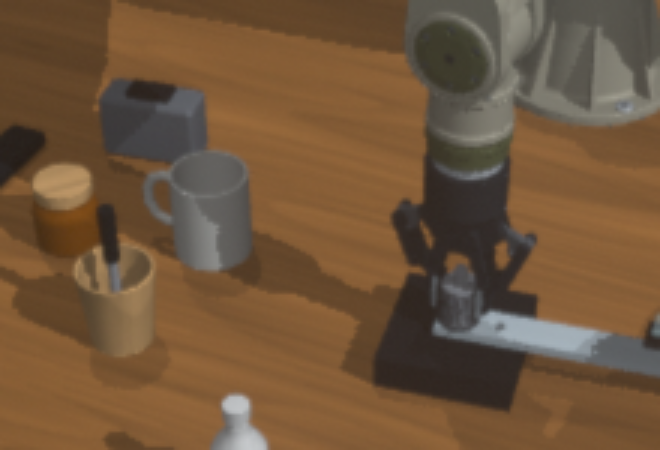

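The cup stands upright at (115,300) with the pin in it (110,240). The other things are where they were, and the gripper holds the nut at (460,295).

```bash
python3 -c "
from workcell import env
print(env.hand_in())"
```

```text
the job is handed in; nothing more can be done
None
```

Handed in at about 19 s: the pin is in the upright cup, the nut was bottomed out and backed off about a quarter turn (88–90° measured), the gripper is still holding it, and the nearby things in the last picture had not moved.

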